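Move the cured soap rounds to the packing rack in order

ROBOT

A 6-joint arm with a two-finger parallel gripper is mounted at the origin on the work surface. World frame = base frame: x ahead of the robot, y to its left, z up, the work surface at z = 0. Lengths are in m, angles in degrees, forces in N, time in s.
With the tool pointing down it reaches from about 0.35 to 0.975 m from the base axis. Payload 7.1 kg.
Tool frame: the origin (TCP) lies at the very end of the fingers, on their centre line; the grasp point (between the pads) lies 19 mm behind it; z points along the fingers, y is the direction in which the jaws open and shut (so a half turn about z gives the same grasp; the last joint's range is limited). The gripper opens to 88 mm and grips with 3 to 60 N. Pads are 20 mm wide; open, the fingers measure 115 mm over their backs; the gripper's body (75 mm by 178 mm) begins 61 mm behind the grasp point.
Start: joints at [-77.464, 24.242, 93.386, -0, 62.372, -1.089], TCP at [0.147, -0.607, 0.223] pointing down, gripper open.
Joint ranges: [-172.04, 172.04], [-51.8, 120.97], [4.93, 147.93], [-75.15, 255.16], [6.16, 154.13], [-145.62, 145.62]. Speed limits (degrees/s): [136.94, 136.94, 172.46, 180, 180, 180].

INTERFACE

Orientations are given as [roll, pitch, yaw] about the fixed x, y, z axes, in that order (R = Rz(yaw) Ry(pitch) Rx(roll)).
In Python, from rig import status, viewer, order gives the robot as it stands.
- The arm moves only by the shell command python3 -m jog 'ROWS' [FORCE]. ROWS is JSON, a list of rows, each a list of 7 numbers: the shift along the tool's x, y, z in m, then the turn, a rotation vector about the tool's x, y, z in rad, then the finger opening in m, from 0 to 0.0878. In form: [[tx, ty, tz, ax, ay, az, fingers], ...]. A call has 1 to 10 rows; each row shifts and turns the commanded pose from where the row before left it, along the tool's axes as they then stand; what a row does not reach is not made up. A row lasts 1/8 s, in which the tool goes at most 62.5 mm and 10.7 degrees, less where a joint would pass 70% of its speed; a pose out of reach is approached as far as the arm can. A call with a gripper value outside its range is refused whole. The fingers move at their own pace and stop on an object; FORCE is the grip in N (left out, the last holds). Time passes only in rows, so rows that do not move let the fingers close. It gives the time, the measured TCP pose, the force and the opening at its end, in the units of the state.
- status.read_state(): the state, without advancing time (a new reading comes with each control period).
- viewer.grab_frame(name): name is "side" or "top"; returns (picture, depth): 480x640x3 uint8, red, green, blue; 480x640 float32, m along the optical axis (not along the pixel's ray), 0 where there is no reading.
- viewer.camera_model(name): a dict with "mtx" (3x3 intrinsics, pixels), "rvec" (rotation vector, rad) and "tvec" (3), from world to camera coordinates, as OpenCV has them. Camera axes: x right, y down, z forward; pixel columns grow to the right and rows downward; lengths in m; the calibration is good to about 2 mm. A picture is of the moment at which its call begins. camera_model takes no time and is no camera call.
- order.finish_job(): hands the job in, once; it reports no verdict.
The state is a dict: "time_s": time; "joints": joint angles; "dq": joint speeds; "joint_efforts": joint torques, N m; "tcp_pos": TCP position; "orientation": TCP orientation; "wrist_force": force on the tool from outside, world axes, zero at the start; "moment": the same for the moment, N m; "opening": finger opening in m.
Only numpy, scipy, OpenCV 4.12 (cv2) and the standard library are available. Lean on these libraries where they do the work, as an engineer would, in place of code of your own. Each camera call takes 0.05 s, during which the arm holds its last target. There are 200 camera calls.

TASK

Move the four soap rounds from the curing board to the empty packing rack, keeping their order: the soap nearest the red block on the board goes into the seat next to the rack's red end, the next one into the seat after it, and so on. Set each one down on edge, fully in its seat, and do not drop it.

Things in the scene. Friction and masses are not known exactly. Their poses are not given: they have to be found in the camera images.
- soap_rose: terracotta rose soap round: solid disc 64 mm in diameter, 28 mm thick, about 95 g, standing on edge. Origin at the disc's centre; x is the disc's axis, along the thickness (y, z turn as it rolls). In any seat its centre is 52 mm and its top 84 mm above the table. Pinch it from above across its 28 mm faces (fingers closing along its x).
- soap_cream: pale yellow cream soap round: solid disc 64 mm in diameter, 28 mm thick, about 95 g, standing on edge. Origin at the disc's centre; x is the disc's axis, along the thickness (y, z turn as it rolls). In any seat its centre is 52 mm and its top 84 mm above the table. Pinch it from above across its 28 mm faces (fingers closing along its x).
- soap_green: leaf green soap round: solid disc 64 mm in diameter, 28 mm thick, about 95 g, standing on edge. Origin at the disc's centre; x is the disc's axis, along the thickness (y, z turn as it rolls). In any seat its centre is 52 mm and its top 84 mm above the table. Pinch it from above across its 28 mm faces (fingers closing along its x).
- soap_charcoal: near-black charcoal soap round: solid disc 64 mm in diameter, 28 mm thick, about 95 g, standing on edge. Origin at the disc's centre; x is the disc's axis, along the thickness (y, z turn as it rolls). In any seat its centre is 52 mm and its top 84 mm above the table. Pinch it from above across its 28 mm faces (fingers closing along its x).
- cradle_rose: fixed wooden cradle with terracotta rose tags; the terracotta rose soap starts in it, centre 40 mm above its origin, disc axis along its x. 52 x 66 mm; origin at the centre of its underside, 12 mm above the table; y runs along the row. V seat; side lips at x = +-20 to 26 mm, top 16 mm above the origin. One of four, 78 mm apart, on a 100 x 380 x 12 mm plywood board.
- cradle_cream: fixed wooden cradle with pale yellow cream tags; the pale yellow cream soap starts in it, centre 40 mm above its origin, disc axis along its x. 52 x 66 mm; origin at the centre of its underside, 12 mm above the table; y runs along the row. V seat; side lips at x = +-20 to 26 mm, top 16 mm above the origin. One of four, 78 mm apart, on a 100 x 380 x 12 mm plywood board.
- cradle_green: fixed wooden cradle with leaf green tags; the leaf green soap starts in it, centre 40 mm above its origin, disc axis along its x. 52 x 66 mm; origin at the centre of its underside, 12 mm above the table; y runs along the row. V seat; side lips at x = +-20 to 26 mm, top 16 mm above the origin. One of four, 78 mm apart, on a 100 x 380 x 12 mm plywood board.
- cradle_charcoal: fixed wooden cradle with near-black charcoal tags; the near-black charcoal soap starts in it, centre 40 mm above its origin, disc axis along its x. 52 x 66 mm; origin at the centre of its underside, 12 mm above the table; y runs along the row. V seat; side lips at x = +-20 to 26 mm, top 16 mm above the origin. One of four, 78 mm apart, on a 100 x 380 x 12 mm plywood board.
- flag: fixed red block, 50 x 14 x 35 mm, at one end of the plywood curing board, in line with the cradles: it marks the first end of the full row (a brown block of the same size is at the other end). Origin at the centre of its underside; the cradles' origins lie 51, 129, 207 and 285 mm from it.
- rack: fixed aluminium rack, 75 (x) by 360 mm (y), four white V seats in a row, a 45 mm high cheek at each end: red at +y, plain metal at -y. Origin at the centre of its underside, on the table. Seats from the red end: y = +117, +39, -39, -117 mm, x = 0; a seated soap has its centre at z = 52 mm, axis along x. Lips at x = +-20 to 26 mm, top at z = 28 mm; the V centres it along y.
Not all that is in view belongs to the job. Of the things shaped like the soap_green, the green one is meant.

How it is judged (in metres and radians):
At the end, for the whole second after the job is handed in: Each soap stands on edge in the rack seat whose place, counted from the rack's red cheek, is that of its like-coloured cradle counted from the red block: centre within 12 mm of the seat along and across the row and 8 mm in height, disc axis within 0.2 rad of the rack's x axis, at rest and released (((horizontal distance between cradle_rose and flag between 0.021 and 0.081 m and y of soap_rose in the frame of rack between 0.105 and 0.129 m) or (horizontal distance between cradle_rose and flag between 0.099 and 0.159 m and y of soap_rose in the frame of rack between 0.027 and 0.051 m) or (horizontal distance between cradle_rose and flag between 0.177 and 0.237 m and y of soap_rose in the frame of rack between -0.051 and -0.027 m) or (horizontal distance between cradle_rose and flag between 0.255 and 0.315 m and y of soap_rose in the frame of rack between -0.129 and -0.105 m)) and x of soap_rose in the frame of rack between -0.012 and 0.012 m and z of soap_rose in the frame of rack between 0.044 and 0.06 m and angle between the x axis of each of soap_rose, soap_cream, soap_green, soap_charcoal and the x axis of rack, either way round below 0.2 rad and linear speed of each of soap_rose, soap_cream, soap_green, soap_charcoal below 0.02 m/s and contact force between each of soap_rose, soap_cream, soap_green, soap_charcoal and the fingers below 0.05 N and ((horizontal distance between cradle_cream and flag between 0.021 and 0.081 m and y of soap_cream in the frame of rack between 0.105 and 0.129 m) or (horizontal distance between cradle_cream and flag between 0.099 and 0.159 m and y of soap_cream in the frame of rack between 0.027 and 0.051 m) or (horizontal distance between cradle_cream and flag between 0.177 and 0.237 m and y of soap_cream in the frame of rack between -0.051 and -0.027 m) or (horizontal distance between cradle_cream and flag between 0.255 and 0.315 m and y of soap_cream in the frame of rack between -0.129 and -0.105 m)) and x of soap_cream in the frame of rack between -0.012 and 0.012 m and z of soap_cream in the frame of rack between 0.044 and 0.06 m and ((horizontal distance between cradle_green and flag between 0.021 and 0.081 m and y of soap_green in the frame of rack between 0.105 and 0.129 m) or (horizontal distance between cradle_green and flag between 0.099 and 0.159 m and y of soap_green in the frame of rack between 0.027 and 0.051 m) or (horizontal distance between cradle_green and flag between 0.177 and 0.237 m and y of soap_green in the frame of rack between -0.051 and -0.027 m) or (horizontal distance between cradle_green and flag between 0.255 and 0.315 m and y of soap_green in the frame of rack between -0.129 and -0.105 m)) and x of soap_green in the frame of rack between -0.012 and 0.012 m and z of soap_green in the frame of rack between 0.044 and 0.06 m and ((horizontal distance between cradle_charcoal and flag between 0.021 and 0.081 m and y of soap_charcoal in the frame of rack between 0.105 and 0.129 m) or (horizontal distance between cradle_charcoal and flag between 0.099 and 0.159 m and y of soap_charcoal in the frame of rack between 0.027 and 0.051 m) or (horizontal distance between cradle_charcoal and flag between 0.177 and 0.237 m and y of soap_charcoal in the frame of rack between -0.051 and -0.027 m) or (horizontal distance between cradle_charcoal and flag between 0.255 and 0.315 m and y of soap_charcoal in the frame of rack between -0.129 and -0.105 m)) and x of soap_charcoal in the frame of rack between -0.012 and 0.012 m and z of soap_charcoal in the frame of rack between 0.044 and 0.06 m); the robot touches nothing.
It fails at once if the terracotta rose soap is dropped or thrown (faster than 0.7 m/s while no finger touches it) (linear speed of soap_rose above 0.7 m/s and contact force between soap_rose and the fingers below 0.01 N).
It fails at once if the pale yellow cream soap is dropped or thrown (faster than 0.7 m/s while no finger touches it) (linear speed of soap_cream above 0.7 m/s and contact force between soap_cream and the fingers below 0.01 N).
It fails at once if the leaf green soap is dropped or thrown (faster than 0.7 m/s while no finger touches it) (linear speed of soap_green above 0.7 m/s and contact force between soap_green and the fingers below 0.01 N).
It fails at once if the near-black charcoal soap is dropped or thrown (faster than 0.7 m/s while no finger touches it) (linear speed of soap_charcoal above 0.7 m/s and contact force between soap_charcoal and the fingers below 0.01 N).
It also fails if it takes over 102 s, if anything falls off the work surface, if the arm or the gripper's body presses on something with over 40 N, if the wrist force passes 120 N, or if a joint passes its speed limit or range.

## Working session

There is one attempt and no reset: what is moved stays moved. The work goes in short steps, Python scripts to look and compute and a shell command to move; the robot and the scene stay as the last step left them, time stands still between calls to the robot, and variables do not carry over. Pictures are saved under pics/ and viewed, about 12 in all and at most 16, crops included, and the job is handed in when it is done.

```bash
mkdir -p pics; ls; python3 - <<'E'
from rig import status, viewer
import cv2,numpy as np
s=status.read_state(); print(s)
for n in("top","side"):
    p,d=viewer.grab_frame(n); cv2.imwrite(f"pics/{n}0.png",p[:,:,::-1]); np.save(f"pics/{n}0.npy",d)
    c=viewer.camera_model(n); R=cv2.Rodrigues(np.array(c["rvec"],float))[0]; print(n,c["mtx"],(-R.T@np.array(c["tvec"]).reshape(3)).round(3), R.round(2).tolist())
E
```

```text
pics
{'time_s': 0.0, 'joints': array([-7.74624944e+01,  2.42844751e+01,  9.34336385e+01, -2.03409914e-03,
        6.23719112e+01, -1.08997561e+00]), 'dq': array([ 0.05339521,  0.02450625,  0.04414934, -0.08453017, -0.10061033,
       -0.05265661]), 'joint_efforts': array([ 1.99865608e-03, -5.44618893e+01, -2.73666126e+01,  6.44525257e-02,
        2.27624341e-02, -1.04683675e-04]), 'tcp_pos': array([ 0.14713051, -0.60683901,  0.2218861 ]), 'orientation': array([-1.79909957e+02,  8.78574776e-05,  1.36284260e+01]), 'wrist_force': array([ 0.52318867, -0.69736221, -0.26830363]), 'moment': array([-0.01510313, -0.03401427, -0.02364197]), 'opening': 0.0875252081386689}
top [[459.18254991   0.         316.19755341]
 [  0.         459.18254991 241.59585921]
 [  0.           0.           1.        ]] [ 0.462 -0.003  0.868] [[0.02, -1.0, 0.01], [-1.0, -0.02, -0.1], [0.1, -0.01, -1.0]]
side [[488.5787942    0.         320.69226047]
 [  0.         488.5787942  234.97581625]
 [  0.           0.           1.        ]] [0.037 0.56  0.582] [[-0.72, -0.69, 0.01], [-0.4, 0.41, -0.82], [0.56, -0.6, -0.57]]
```

View pics/top0.png

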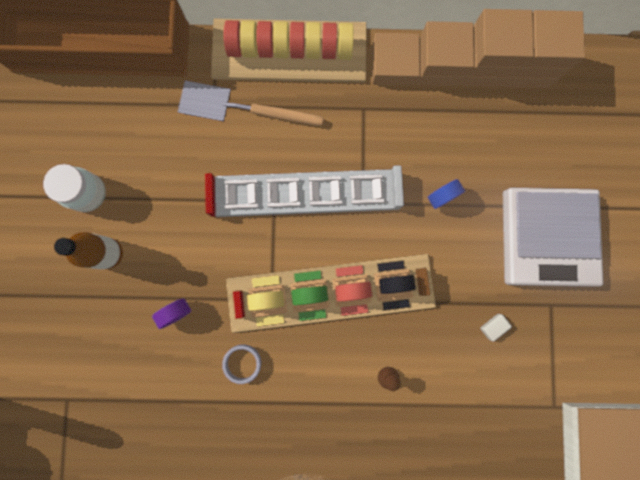

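View pics/side0.png

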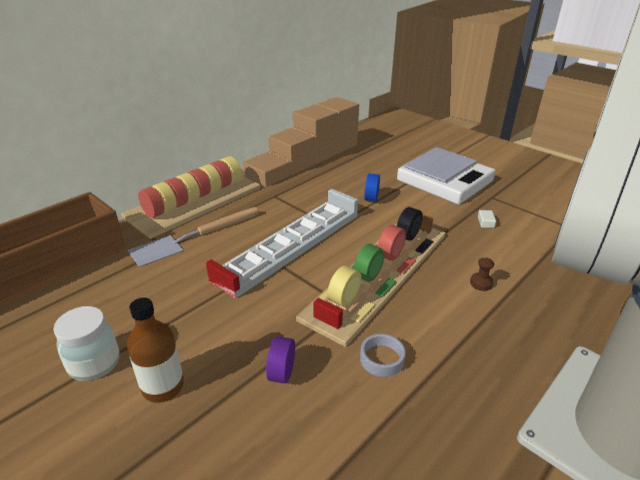

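The top view shows the board with the red block at left (239,304). The row is cream (265,300), green (310,294), rose (353,291), charcoal (397,284). The rack is above it, with its red cheek at left (210,193) and metal cheek at right (397,188).
Things shaped like soap_green: green (310,294), blue (446,193), purple (171,313). The green one is in the green-tagged cradle and fits the description. I'll confirm it in a crop.

```bash
cat > h.py <<'E'
import numpy as np, cv2
from rig import viewer, status
def cloud(n, d):
    c=viewer.camera_model(n); R=cv2.Rodrigues(np.array(c["rvec"],float))[0]; t=np.array(c["tvec"]).reshape(3); K=np.array(c["mtx"])
    v,u=np.mgrid[:480,:640]; P=np.dstack([(u-K[0,2])/K[0,0]*d,(v-K[1,2])/K[1,1]*d,d])
    return (P-t)@R
def rect(Q):
    (cx,cy),(w,h),a=cv2.minAreaRect((Q[:,:2]*1000).astype(np.float32))
    return (round(cx,1),round(cy,1)),(round(w,1),round(h,1)),round(a,1),len(Q)
def masks(p):
    hsv=cv2.cvtColor(p,cv2.COLOR_RGB2HSV); H,S,V=[hsv[:,:,i].astype(int) for i in range(3)]
    return dict(cream=(H>22)&(H<34)&(S>90)&(V>120), green=(H>45)&(H<75)&(S>100),
      rose=((H<5)|(H>175))&(S>90)&(S<190)&(V>110), char=(V<60), red=((H<5)|(H>175))&(S>=190)&(V>70), grey=(S<50)&(V>80))
E
python3 - <<'E'
from h import *
for n in("top","side"):
    p=cv2.imread(f"pics/{n}0.png")[:,:,::-1].copy(); W=cloud(n,np.load(f"pics/{n}0.npy")); X,Y,Z=W[...,0],W[...,1],W[...,2]
    reg=(X>.25)&(X<.7)&(abs(Y)<.3)
    print(n,[W[v,u].round(3).tolist() for v,u in ((400,330),(293,310),(188,396),(193,210))] if n=="top" else '')
    for k,m in masks(p).items():
        for lo,hi in (((.076,.1),(.03,.1)) if k not in("red","grey") else ((.038,.053),)):
            q=(m&reg&(Z>lo)&(Z<hi)).astype(np.uint8)
            N,L,st,_=cv2.connectedComponentsWithStats(q)
            for i in range(1,N):
                if st[i,4]>25: print(k,lo,rect(W[L==i]),'z',np.percentile(Z[L==i],[5,50,95]).round(4),st[i,:4])
p=cv2.imread("pics/top0.png")[150:350,150:480]; cv2.imwrite("pics/crop.png",cv2.resize(p,(792,480),interpolation=cv2.INTER_CUBIC))
E
```

```text
top [[0.253, -0.042, 0.001], [0.449, -0.001, 0.08], [0.641, -0.154, 0.047], [0.625, 0.184, 0.043]]
cream 0.076 ((434.9, 77.1), (27.2, 43.4), 6.8, 352) z [0.0771 0.0819 0.0851] [251 292  27  18]
cream 0.03 ((435.0, 77.0), (27.2, 60.6), 6.8, 484) z [0.0662 0.0802 0.0847] [247 291  36  19]
green 0.076 ((445.7, -1.0), (27.0, 46.1), 8.5, 379) z [0.0766 0.0819 0.085 ] [296 287  28  18]
green 0.03 ((445.6, 0.7), (26.9, 60.9), 9.0, 521) z [0.0664 0.0805 0.0848] [292 287  36  18]
rose 0.076 ((453.6, -77.9), (25.6, 43.5), 7.8, 353) z [0.0772 0.0821 0.0853] [342 283  27  17]
rose 0.03 ((453.6, -76.3), (26.3, 58.8), 9.0, 481) z [0.066  0.0805 0.0849] [336 283  36  18]
char 0.076 ((467.2, -154.1), (24.7, 44.6), 8.1, 341) z [0.077  0.082  0.0858] [386 276  27  17]
char 0.03 ((467.0, -152.7), (24.8, 57.1), 8.5, 473) z [0.0653 0.0802 0.0855] [380 275  35  18]
red 0.038 ((624.8, 185.1), (72.0, 12.6), 2.9, 276) z [0.0422 0.0449 0.047 ] [206 174   8  40]
red 0.038 ((426.2, 125.6), (44.7, 12.2), 8.2, 176) z [0.0441 0.047  0.0494] [234 292  10  26]
grey 0.038 ((646.2, -159.0), (73.2, 14.9), 3.6, 328) z [
[... 389 characters left out ...]
8 0.0696 0.0838] [353 244  31  37]
rose 0.076 ((451.6, -70.8), (27.2, 33.0), 11.5, 173) z [0.0767 0.0817 0.0843] [383 225  20  15]
rose 0.03 ((450.8, -70.8), (27.4, 54.1), 5.4, 489) z [0.0432 0.0692 0.0838] [378 225  26  30]
char 0.076 ((465.2, -149.8), (26.8, 35.1), 11.7, 150) z [0.0767 0.0814 0.0845] [401 207  20  13]
char 0.03 ((465.6, -163.1), (27.5, 86.3), 5.6, 506) z [0.0367 0.0671 0.0836] [398 207  25  33]
red 0.038 ((624.4, 189.2), (73.8, 13.7), 2.9, 226) z [0.0394 0.0445 0.0465] [207 260  32  23]
red 0.038 ((424.3, 130.3), (47.9, 13.4), 7.3, 228) z [0.0395 0.046  0.0482] [314 299  28  19]
grey 0.038 ((645.3, -155.4), (74.2, 15.2), 3.6, 177) z [0.0391 0.0443 0.0467] [328 189  30  15]
```

View pics/crop.png

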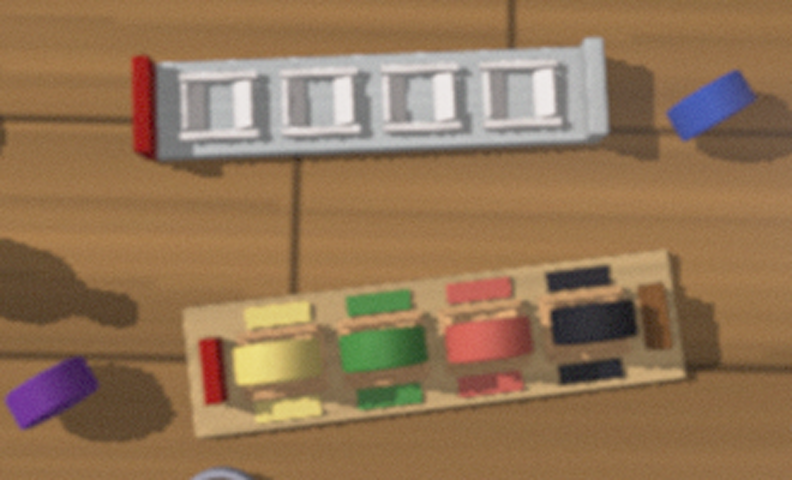

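The crop confirms the green soap at crop (383,348), which is (310,294) in the full picture: a green disc between green tags. The purple (52,392) and blue (710,105) discs are decoys. The order from the red block is cream, green, rose, charcoal. I measured board yaw at about 7.9° and rack yaw at about 3.5°. I'll turn the tool first.

```bash
cat >> h.py <<'E'
from scipy.spatial.transform import Rotation as Ro
def to(x,y,z,yaw):
    s=status.read_state(); R=Ro.from_euler('xyz',s["orientation"],degrees=True)
    G=Ro.from_euler('xyz',[180,0,yaw],degrees=True)
    dp=np.array([x,y,z])-s["tcp_pos"]*1
    print('t',round(s["time_s"],2),'pos',s["tcp_pos"].round(4),'yaw',s["orientation"].round(2),'open',round(s["opening"],4),'F',s["wrist_force"].round(1))
    print(' now-tool d',R.inv().apply(dp).round(4),'turn',(R.inv()*G).as_rotvec().round(4),'goal-tool d',G.inv().apply(dp).round(4))
yb,yr=97.9,93.5
board=dict(cream=(.434,.078),green=(.4445,.0005),rose=(.454,-.0765),char=(.4655,-.1535))
seat=dict(cream=(.628,.132),green=(.6328,.054),rose=(.6376,-.024),char=(.6424,-.102))
E
python3 -m jog '[[0,0,0,0,0,-0.184,0.0878],[0,0,0,0,0,-0.184,0.0878],[0,0,0,0,0,-0.184,0.0878],[0,0,0,0,0,-0.184,0.0878],[0,0,0,0,0,-0.184,0.0878],[0,0,0,0,0,-0.184,0.0878],[0,0,0,0,0,-0.184,0.0878],[0,0,0,0,0,-0.184,0.0878],[0,0,0,0,0,0,0.0878]]' 20
python3 -c "
from h import *
to(*board['char'],.13,yb)"
```

```text
time_s: 1.23
tcp_pos: [0.1472, -0.6071, 0.2223]
orientation: [-180.0, -0.0, 97.9]
wrist_force: [0.3, -0.2, 0.8]
opening: 0.088
t 1.23 pos [ 0.1472 -0.6071  0.2223] yaw [-1.800e+02 -5.000e-02  9.787e+01] open 0.088 F [ 0.3 -0.2  0.8]
 now-tool d [0.4057 0.3774 0.0926] turn [-0.0001 -0.0008 -0.0006] goal-tool d [0.4056 0.3777 0.0923]
```

```bash
python3 -m jog '[[0.0406,0.0378,0,0,0,0,0.0878],[0.0406,0.0378,0,0,0,0,0.0878],[0.0406,0.0378,0,0,0,0,0.0878],[0.0406,0.0378,0,0,0,0,0.0878],[0.0406,0.0378,0.01,0,0,0,0.0878],[0.0406,0.0378,0.01,0,0,0,0.0878],[0.0406,0.0378,0.02,0,0,0,0.0878],[0.0406,0.0378,0.02,0,0,0,0.0878],[0.0406,0.0378,0.02,0,0,0,0.0878],[0.04,0.0378,0.01,0,0,0,0.0878]]' 20
python3 -c "
from h import *
to(*board['char'],.039,yb)"
```

```text
time_s: 2.48
tcp_pos: [0.4658, -0.1518, 0.1317]
orientation: [-179.9, -0.0, 97.7]
wrist_force: [0.1, -0.5, -0.1]
opening: 0.0881
t 2.48 pos [ 0.4658 -0.1518  0.1317] yaw [-1.7994e+02 -3.0000e-02  9.7700e+01] open 0.0881 F [ 0.1 -0.5 -0.1]
 now-tool d [-0.0017 -0.0004  0.0927] turn [-0.001  -0.0005 -0.0035] goal-tool d [-0.0017 -0.0005  0.0927]
```

```bash
python3 -m jog '[[-0.001,0,0.025,0,0,0,0.0878],[0,0,0.025,0,0,0,0.0878],[0,0,0.022,0,0,0,0.06],[0,0,0.015,0,0,0,0.06],[0,0,0.005,0,0,0,0.06],[0,0,0,0,0,0,0.06]]' 20
python3 - <<'E'
from h import *
to(*board['char'],.039,yb)
a=viewer.grab_frame("side")[0][160:300,330:520]; b=viewer.grab_frame("top")[0][210:350,340:530]
cv2.imwrite("pics/g1.png",cv2.resize(np.hstack([a,b])[:,:,::-1],None,fx=2.1,fy=2.1,interpolation=cv2.INTER_CUBIC))
E
```

```text
time_s: 3.22
tcp_pos: [0.4656, -0.1546, 0.0407]
orientation: [-180.0, -0.0, 97.9]
wrist_force: [-0.1, -0.6, -0.2]
opening: 0.0601
t 3.23 pos [ 0.4656 -0.1546  0.0407] yaw [-179.99   -0.     97.91] open 0.0601 F [-0.1 -0.6 -0.2]
 now-tool d [0.0011 0.     0.0017] turn [-0.0001 -0.0001  0.0001] goal-tool d [0.0011 0.     0.0017]
```

View pics/g1.png

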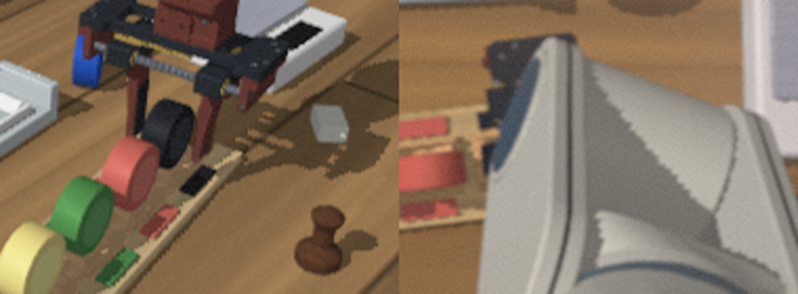

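The side view shows the fingers at crop (135,105) and (207,125), straddling the charcoal disc at (170,133). I'll close and lift.

```bash
python3 -m jog '[[0,0,0,0,0,0,0.03],[0,0,0,0,0,0,0.02],[0,0,0,0,0,0,0.02],[0,0,0,0,0,0,0.02],[0,0,-0.01,0,0,0,0.02],[0,0,-0.025,0,0,0,0.02],[0,0,-0.03,0,0,0,0.02],[0,0,-0.02,0,0,0,0.02],[0,0,-0.005,0,0,0,0.02],[0,0,0,0,0,0,0.02]]' 20
python3 -c "
from h import *
to(*seat['char'],.1307,yr)"
```

```text
time_s: 4.58
tcp_pos: [0.4655, -0.1545, 0.1308]
orientation: [180.0, 0.0, 98.0]
wrist_force: [-0.0, -0.9, -1.8]
opening: 0.0277
t 4.58 pos [ 0.4655 -0.1545  0.1308] yaw [1.7998e+02 1.0000e-02 9.7970e+01] open 0.0277 F [-0.  -0.9 -1.8]
 now-tool d [2.740e-02 1.825e-01 1.000e-04] turn [0.0003 0.0001 0.078 ] goal-tool d [4.160e-02 1.798e-01 1.000e-04]
```

```bash
python3 -m jog '[[0,0,0,0,0,0.077,0.02],[0.0022,0.01,0,0,0,0,0.02],[0.0052,0.022,0,0,0,0,0.02],[0.0076,0.032,0,0,0,0,0.02],[0.0086,0.038,0,0,0,0,0.02],[0.0076,0.034,0,0,0,0,0.02],[0.006,0.026,0,0,0,0,0.02],[0.0044,0.0135,0,0,0,0,0.02],[0,0.004,0,0,0,0,0.02],[0,0,0,0,0,0,0.02]]' 20
python3 -c "
from h import *
to(*seat['char'],.041,yr)"
```

```text
time_s: 5.82
tcp_pos: [0.6415, -0.102, 0.1303]
orientation: [-179.9, -0.0, 93.6]
wrist_force: [-0.4, 0.1, -1.1]
opening: 0.0279
t 5.83 pos [ 0.6415 -0.102   0.1303] yaw [-1.7994e+02 -1.0000e-02  9.3570e+01] open 0.0279 F [-0.4  0.1 -1.1]
 now-tool d [-0.0001  0.001   0.0893] turn [-0.0011 -0.0002  0.0012] goal-tool d [-0.0001  0.0009  0.0893]
```

```bash
python3 -m jog '[[0,0,0.01,0,0,0,0.02],[0,0,0.025,0,0,0,0.02],[0,0,0.025,0,0,0,0.02],[0,0,0.011,0,0,0,0.02],[0,0,0.003,0,0,0,0.02],[0,0,0,0,0,0,0.02]]' 20
python3 - <<'E'
from h import *
to(*seat['char'],.041,yr)
a=viewer.grab_frame("side")[0][140:290,230:430]; b=viewer.grab_frame("top")[0][130:280,200:400]
cv2.imwrite("pics/g2.png",cv2.resize(np.hstack([a,b])[:,:,::-1],None,fx=2,fy=2,interpolation=cv2.INTER_CUBIC))
E
```

```text
time_s: 6.58
tcp_pos: [0.6424, -0.102, 0.0572]
orientation: [180.0, 0.0, 93.5]
wrist_force: [0.0, -0.1, -1.2]
opening: 0.0276
t 6.58 pos [ 0.6424 -0.102   0.0572] yaw [1.7996e+02 1.0000e-02 9.3550e+01] open 0.0276 F [ 0.  -0.1 -1.2]
 now-tool d [ 0.     -0.0001  0.0162] turn [0.0007 0.0002 0.0008] goal-tool d [ 0.     -0.      0.0162]
```

View pics/g2.png

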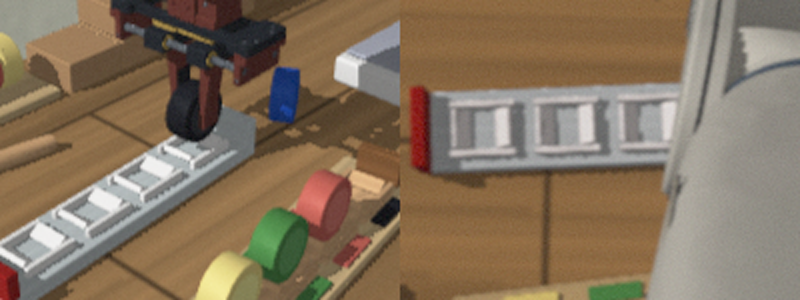

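The charcoal disc at crop (190,108) hangs squarely over the fourth seat at (195,148), by the metal cheek. I'll lower it.

```bash
python3 -m jog '[[0,0,0.006,0,0,0,0.02],[0,0,0.005,0,0,0,0.02],[0,0,0.003,0,0,0,0.02],[0,0,0.0015,0,0,0,0.02],[0,0,0,0,0,0,0.02],[0,0,0,0,0,0,0.02]]' 20
python3 -c "
from h import *
to(*seat['char'],.0405,yr)"
```

```text
time_s: 7.42
tcp_pos: [0.6421, -0.102, 0.0412]
orientation: [-180.0, 0.0, 93.6]
wrist_force: [-0.8, 0.2, 0.4]
opening: 0.028
t 7.42 pos [ 0.6421 -0.102   0.0412] yaw [-1.800e+02  1.000e-02  9.355e+01] open 0.028 F [-0.8  0.2  0.4]
 now-tool d [-0.      0.0003  0.0007] turn [-0.      0.0001  0.001 ] goal-tool d [-0.      0.0003  0.0007]
```

The force went from -1.2 to +0.4 N, so the soap is touching down. I'll release and rise.

```bash
python3 -m jog '[[0,0,0,0,0,0,0.03],[0,0,0,0,0,0,0.034],[0,0,0,0,0,0,0.04],[0,0,0,0,0,0,0.055],[0,0,0,0,0,0,0.06],[0,0,-0.01,0,0,0,0.06],[0,0,-0.03,0,0,0,0.06],[0,0,-0.03,0,0,0,0.06],[0,0,-0.02,0,0,0,0.06],[0,0,0,0,0,0,0.06]]' 20
python3 - <<'E'
from h import *
to(*board['rose'],.131,yb)
p,d=viewer.grab_frame("side")
W=cloud("side",d); m=masks(p)["char"]&(W[...,0]>.58)&(W[...,0]<.7)&(abs(W[...,1]+.1)<.06)&(W[...,2]>.03)&(W[...,2]<.1)
print(rect(W[m]),np.percentile(W[m][:,2],[2,50,98]).round(4))
m&=W[...,2]>.076; print(rect(W[m]))
a=p[140:290,230:430]
cv2.imwrite("pics/g3.png",cv2.resize(a[:,:,::-1],None,fx=2.5,fy=2.5,interpolation=cv2.INTER_CUBIC))
E
```

```text
time_s: 8.68
tcp_pos: [0.6433, -0.1021, 0.1331]
orientation: [179.8, 0.0, 93.6]
wrist_force: [0.6, 0.1, -0.5]
opening: 0.0597
t 8.68 pos [ 0.6433 -0.1021  0.1331] yaw [1.798e+02 5.000e-02 9.355e+01] open 0.0597 F [ 0.6  0.1 -0.5]
 now-tool d [ 0.0373 -0.1874  0.0015] turn [ 0.0034  0.001  -0.0759] goal-tool d [ 0.0514 -0.184   0.0021]
((639.6, -100.8), (28.1, 65.1), 2.6, 600) [0.033  0.0618 0.0843]
((640.0, -97.4), (27.5, 43.9), 6.9, 134)
```

View pics/g3.png

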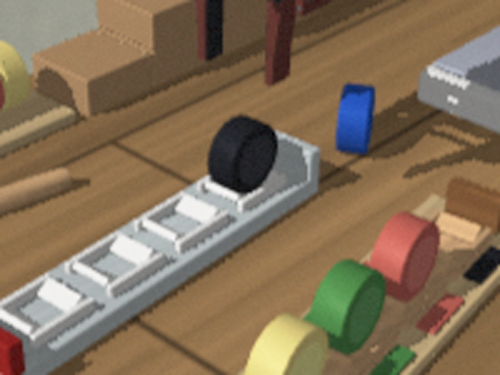

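Charcoal stands seated at crop (243,153): top at 84 mm, about 2 mm from the seat estimate. Next is rose.

```bash
python3 -m jog '[[0,0,0,0,0,-0.077,0.06],[0.0034,-0.012,0,0,0,0,0.06],[0.007,-0.025,0,0,0,0,0.06],[0.01,-0.036,0,0,0,0,0.06],[0.0115,-0.041,0,0,0,0,0.06],[0.01,-0.036,0,0,0,0,0.06],[0.0065,-0.023,0,0,0,0,0.06],[0.003,-0.011,0,0,0,0,0.06],[0,0,0.01,0,0,0,0.06],[0,0,0.02,0,0,0,0.06]]' 20
python3 -c "
from h import *
to(*board['rose'],.0405,yb)"
```

```text
time_s: 9.98
tcp_pos: [0.4544, -0.0768, 0.101]
orientation: [179.8, 0.1, 97.9]
wrist_force: [-0.4, -0.5, 0.3]
opening: 0.06
t 9.97 pos [ 0.4544 -0.0768  0.101 ] yaw [1.7985e+02 5.0000e-02 9.7930e+01] open 0.06 F [-0.4 -0.5  0.3]
 now-tool d [ 0.0004 -0.0006  0.0605] turn [0.0027 0.0009 0.0005] goal-tool d [ 0.0003 -0.0004  0.0605]
```

```bash
python3 -m jog '[[0,0,0.024,0,0,0,0.06],[0,0,0.024,0,0,0,0.06],[0,0,0.01,0,0,0,0.06],[0,0,0,0,0,0,0.06],[0,0,0,0,0,0,0.03],[0,0,0,0,0,0,0.02],[0,0,0,0,0,0,0.02],[0,0,0,0,0,0,0.02]]' 20
python3 -c "
from h import *
to(*board['rose'],.0405,yb)"
python3 -m jog '[[0,0,-0.01,0,0,0,0.02],[0,0,-0.025,0,0,0,0.02],[0,0,-0.03,0,0,0,0.02],[0,0,-0.02,0,0,0,0.02],[0,0,-0.005,0,0,0,0.02],[0,0,0,0,0,0,0.02]]' 20
python3 -c "
from h import *
to(*seat['rose'],.131,yr)"
```

```text
time_s: 10.98
tcp_pos: [0.4531, -0.0765, 0.0436]
orientation: [180.0, 0.0, 98.0]
wrist_force: [0.7, -0.0, 4.6]
opening: 0.0283
t 10.97 pos [ 0.4531 -0.0765  0.0436] yaw [1.7996e+02 2.0000e-02 9.7960e+01] open 0.0283 F [ 0.7 -0.   4.6]
 now-tool d [-0.0001  0.0009  0.0031] turn [0.0007 0.0003 0.0011] goal-tool d [-0.0001  0.0009  0.0031]
time_s: 11.72
tcp_pos: [0.4527, -0.0764, 0.1333]
orientation: [180.0, 0.0, 98.0]
wrist_force: [0.2, 0.9, -0.2]
opening: 0.0279
t 11.72 pos [ 0.4527 -0.0764  0.1333] yaw [1.7998e+02 1.0000e-02 9.7960e+01] open 0.0279 F [ 0.2  0.9 -0.2]
 now-tool d [0.0263 0.1903 0.0024] turn [0.0004 0.0001 0.0779] goal-tool d [0.0411 0.1877 0.0023]
```

```bash
python3 -m jog '[[0,0,0,0,0,0.078,0.02],[0.0022,0.01,0,0,0,0,0.02],[0.005,0.023,0,0,0,0,0.02],[0.0076,0.034,0,0,0,0,0.02],[0.0086,0.04,0,0,0,0,0.02],[0.0076,0.035,0,0,0,0,0.02],[0.006,0.027,0,0,0,0,0.02],[0.0041,0.0147,0,0,0,0,0.02],[0,0.004,0,0,0,0,0.02],[0,0,0,0,0,0,0.02]]' 20
python3 -m jog '[[0,0,0.01,0,0,0,0.02],[0,0,0.025,0,0,0,0.02],[0,0,0.025,0,0,0,0.02],[0,0,0.011,0,0,0,0.02],[0,0,0.003,0,0,0,0.02],[0,0,0,0,0,0,0.02]]' 20
python3 - <<'E'
from h import *
to(*seat['rose'],.0432,yr)
p,d=viewer.grab_frame("side")
W=cloud("side",d); m=masks(p)["rose"]&(abs(W[...,0]-.63)<.06)&(abs(W[...,1]+.02)<.05)&(W[...,2]>.03)&(W[...,2]<.12)
print(rect(W[m]),np.percentile(W[m][:,2],[2,50,98]).round(4))
a=p[140:290,230:430]
cv2.imwrite("pics/g4.png",cv2.resize(a[:,:,::-1],None,fx=2.5,fy=2.5,interpolation=cv2.INTER_CUBIC))
E
```

```text
time_s: 12.98
tcp_pos: [0.6369, -0.0241, 0.1327]
orientation: [-179.9, -0.0, 93.5]
wrist_force: [-0.1, 0.2, 0.4]
opening: 0.0279
time_s: 13.72
tcp_pos: [0.6379, -0.0241, 0.0596]
orientation: [180.0, 0.0, 93.5]
wrist_force: [-0.1, -0.1, -0.4]
opening: 0.0278
t 13.72 pos [ 0.6379 -0.0241  0.0596] yaw [179.97   0.    93.49] open 0.0278 F [-0.1 -0.1 -0.4]
 now-tool d [ 0.0001 -0.0003  0.0164] turn [ 0.0005  0.0001 -0.0001] goal-tool d [ 0.0001 -0.0003  0.0164]
((636.7, -20.2), (29.7, 59.9), 3.9, 403) [0.0449 0.0814 0.1009]
```

View pics/g4.png

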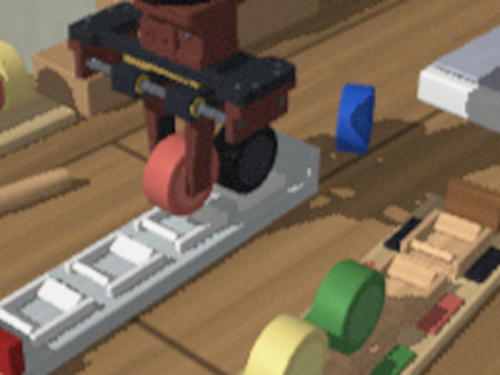

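Rose at crop (180,175) hangs squarely over the third seat at (180,222), with its top at 101 mm. I'll lower it by about 16 mm and watch the force.

```bash
python3 -m jog '[[0,0,0.006,0,0,0,0.02],[0,0,0.005,0,0,0,0.02],[0,0,0.003,0,0,0,0.02],[0,0,0.0015,0,0,0,0.02],[0,0,0,0,0,0,0.02],[0,0,0,0,0,0,0.02]]' 20
python3 -c "
from h import *
to(*seat['rose'],.0432,yr)"
```

```text
time_s: 14.52
tcp_pos: [0.6375, -0.0239, 0.0438]
orientation: [-180.0, -0.0, 93.5]
wrist_force: [-1.5, 0.4, 2.8]
opening: 0.0282
t 14.53 pos [ 0.6375 -0.0239  0.0438] yaw [-1.7999e+02 -1.0000e-02  9.3490e+01] open 0.0282 F [-1.5  0.4  2.8]
 now-tool d [-0.0001  0.0001  0.0006] turn [-0.0002 -0.0001 -0.0001] goal-tool d [-0.0001  0.0001  0.0006]
```

```bash
python3 -m jog '[[0,0,0,0,0,0,0.03],[0,0,0,0,0,0,0.034],[0,0,0,0,0,0,0.04],[0,0,0,0,0,0,0.055],[0,0,0,0,0,0,0.06],[0,0,-0.01,0,0,0,0.06],[0,0,-0.03,0,0,0,0.06],[0,0,-0.03,0,0,0,0.06],[0,0,-0.02,0,0,0,0.06],[0,0,0,0,0,0,0.06]]' 20
python3 - <<'E'
from h import *
to(*board['green'],.131,yb)
p,d=viewer.grab_frame("side")
W=cloud("side",d); m=masks(p)["rose"]&(abs(W[...,0]-.63)<.06)&(abs(W[...,1]+.02)<.05)&(W[...,2]>.03)&(W[...,2]<.1)
print(rect(W[m]),np.percentile(W[m][:,2],[2,50,98]).round(4))
E
```

```text
time_s: 15.78
tcp_pos: [0.6388, -0.0241, 0.1356]
orientation: [179.8, 0.0, 93.5]
wrist_force: [-0.8, -0.5, 0.2]
opening: 0.0597
t 15.78 pos [ 0.6388 -0.0241  0.1356] yaw [1.798e+02 2.000e-02 9.349e+01] open 0.0597 F [-0.8 -0.5  0.2]
 now-tool d [ 0.0364 -0.1925  0.0039] turn [ 0.0035  0.0005 -0.0769] goal-tool d [ 0.051  -0.1891  0.0046]
((635.8, -21.0), (29.8, 59.1), 4.8, 590) [0.0336 0.0625 0.0845]
```

Rose is seated, with its top at 84.5 mm. Next is green.

```bash
python3 -m jog '[[0,0,0,0,0,-0.077,0.06],[0.0034,-0.013,0,0,0,0,0.06],[0.007,-0.026,0,0,0,0,0.06],[0.01,-0.036,0,0,0,0,0.06],[0.0115,-0.042,0,0,0,0,0.06],[0.01,-0.037,0,0,0,0,0.06],[0.0065,-0.024,0,0,0,0,0.06],[0.003,-0.0115,0,0,0,0,0.06],[0,0,0.01,0,0,0,0.06],[0,0,0.023,0,0,0,0.06]]' 20
python3 -c "
from h import *
to(*board['green'],.0410,yb)"
```

```text
time_s: 17.08
tcp_pos: [0.4448, 0.0007, 0.1006]
orientation: [179.8, 0.0, 97.9]
wrist_force: [0.8, 0.4, -0.3]
opening: 0.0598
t 17.07 pos [0.4448 0.0007 0.1006] yaw [1.7981e+02 3.0000e-02 9.7880e+01] open 0.0598 F [ 0.8  0.4 -0.3]
 now-tool d [-0.0002 -0.0005  0.0596] turn [ 0.0033  0.0006 -0.0004] goal-tool d [-0.0002 -0.0003  0.0596]
```

```bash
python3 -m jog '[[0,0,0.024,0,0,0,0.06],[0,0,0.023,0,0,0,0.06],[0,0,0.01,0,0,0,0.06],[0,0,0,0,0,0,0.06],[0,0,0,0,0,0,0.03],[0,0,0,0,0,0,0.02],[0,0,0,0,0,0,0.02],[0,0,0,0,0,0,0.02]]' 20
python3 -m jog '[[0,0,-0.01,0,0,0,0.02],[0,0,-0.025,0,0,0,0.02],[0,0,-0.03,0,0,0,0.02],[0,0,-0.02,0,0,0,0.02],[0,0,-0.005,0,0,0,0.02],[0,0,0,0,0,0,0.02]]' 20
python3 -c "
from h import *
to(*seat['green'],.131,yr)"
```

```text
time_s: 18.08
tcp_pos: [0.4435, 0.0009, 0.0442]
orientation: [179.9, 0.0, 97.9]
wrist_force: [1.1, -0.1, 3.7]
opening: 0.028
time_s: 18.82
tcp_pos: [0.4428, 0.0009, 0.1338]
orientation: [180.0, 0.0, 97.9]
wrist_force: [-0.3, 0.2, -0.7]
opening: 0.028
t 18.82 pos [0.4428 0.0009 0.1338] yaw [179.98   0.    97.91] open 0.028 F [-0.3  0.2 -0.7]
 now-tool d [0.0265 0.1955 0.0029] turn [0.0004 0.     0.0769] goal-tool d [0.0414 0.1929 0.0028]
```

```bash
python3 -m jog '[[0,0,0,0,0,0.077,0.02],[0.0022,0.011,0,0,0,0,0.02],[0.005,0.024,0,0,0,0,0.02],[0.0076,0.035,0,0,0,0,0.02],[0.0086,0.041,0,0,0,0,0.02],[0.0076,0.036,0,0,0,0,0.02],[0.006,0.028,0,0,0,0,0.02],[0.0044,0.014,0,0,0,0,0.02],[0,0.0039,0,0,0,0,0.02],[0,0,0,0,0,0,0.02]]' 20
python3 -m jog '[[0,0,0.01,0,0,0,0.02],[0,0,0.025,0,0,0,0.02],[0,0,0.025,0,0,0,0.02],[0,0,0.011,0,0,0,0.02],[0,0,0.003,0,0,0,0.02],[0,0,0,0,0,0,0.02]]' 20
python3 - <<'E'
from h import *
to(*seat['green'],.0438,yr)
p,d=viewer.grab_frame("side")
W=cloud("side",d); m=masks(p)["green"]&(abs(W[...,0]-.63)<.06)&(abs(W[...,1]-.054)<.05)&(W[...,2]>.03)&(W[...,2]<.12)
print(rect(W[m]),np.percentile(W[m][:,2],[2,50,98]).round(4))
E
```

```text
time_s: 20.08
tcp_pos: [0.6321, 0.0537, 0.1332]
orientation: [-179.9, 0.0, 93.5]
wrist_force: [-0.1, 0.3, -0.8]
opening: 0.0277
time_s: 20.82
tcp_pos: [0.6332, 0.0539, 0.0601]
orientation: [180.0, -0.0, 93.5]
wrist_force: [-0.1, 1.0, -0.5]
opening: 0.028
t 20.82 pos [0.6332 0.0539 0.0601] yaw [179.96  -0.    93.49] open 0.028 F [-0.1  1.  -0.5]
 now-tool d [ 0.0001 -0.0004  0.0163] turn [ 0.0006 -0.     -0.0002] goal-tool d [ 0.0001 -0.0004  0.0163]
((632.0, 55.3), (28.7, 64.4), 3.6, 498) [0.0428 0.0792 0.1   ]
```

Green is centred over seat 2, with its top at 100 mm. I'll lower it.

```bash
python3 -m jog '[[0,0,0.006,0,0,0,0.02],[0,0,0.005,0,0,0,0.02],[0,0,0.003,0,0,0,0.02],[0,0,0.0015,0,0,0,0.02],[0,0,0,0,0,0,0.02],[0,0,0,0,0,0,0.02]]' 20
python3 -c "
from h import *
to(*seat['green'],.0438,yr)"
```

```text
time_s: 21.62
tcp_pos: [0.6328, 0.054, 0.0443]
orientation: [-180.0, -0.0, 93.5]
wrist_force: [-1.0, 0.9, 2.6]
opening: 0.0277
t 21.62 pos [0.6328 0.054  0.0443] yaw [-1.7999e+02 -1.0000e-02  9.3490e+01] open 0.0277 F [-1.   0.9  2.6]
 now-tool d [-0.      0.      0.0005] turn [-0.0002 -0.0001 -0.0001] goal-tool d [-0.      0.      0.0005]
```

```bash
python3 -m jog '[[0,0,0,0,0,0,0.03],[0,0,0,0,0,0,0.034],[0,0,0,0,0,0,0.04],[0,0,0,0,0,0,0.055],[0,0,0,0,0,0,0.06],[0,0,-0.01,0,0,0,0.06],[0,0,-0.03,0,0,0,0.06],[0,0,-0.03,0,0,0,0.06],[0,0,-0.02,0,0,0,0.06],[0,0,0,0,0,0,0.06]]' 20
python3 - <<'E'
from h import *
to(*board['cream'],.131,yb)
p,d=viewer.grab_frame("side")
W=cloud("side",d); m=masks(p)["green"]&(abs(W[...,0]-.63)<.06)&(abs(W[...,1]-.054)<.05)&(W[...,2]>.03)&(W[...,2]<.12)
print(rect(W[m]),np.percentile(W[m][:,2],[2,50,98]).round(4))
E
```

```text
time_s: 22.88
tcp_pos: [0.6341, 0.054, 0.1361]
orientation: [179.8, -0.0, 93.5]
wrist_force: [0.9, 0.9, -0.4]
opening: 0.0598
t 22.88 pos [0.6341 0.054  0.1361] yaw [179.8   -0.    93.49] open 0.0598 F [ 0.9  0.9 -0.4]
 now-tool d [ 0.0361 -0.1982  0.0044] turn [ 0.0035  0.0001 -0.0769] goal-tool d [ 0.0513 -0.1949  0.0051]
((630.9, 56.2), (27.3, 61.1), 2.6, 600) [0.0333 0.0678 0.0842]
```

Green is seated. Last is cream.

```bash
python3 -m jog '[[0,0,0,0,0,-0.077,0.06],[0.0034,-0.014,0,0,0,0,0.06],[0.007,-0.027,0,0,0,0,0.06],[0.01,-0.037,0,0,0,0,0.06],[0.0115,-0.043,0,0,0,0,0.06],[0.01,-0.038,0,0,0,0,0.06],[0.0065,-0.025,0,0,0,0,0.06],[0.003,-0.0115,0,0,0,0,0.06],[0,0,0.01,0,0,0,0.06],[0,0,0.023,0,0,0,0.06]]' 20
python3 -c "
from h import *
to(*board['cream'],.0410,yb)"
```

```text
time_s: 24.18
tcp_pos: [0.4341, 0.0781, 0.101]
orientation: [179.8, -0.0, 97.9]
wrist_force: [0.9, -0.4, 0.3]
opening: 0.0601
t 24.18 pos [0.4341 0.0781 0.101 ] yaw [179.81  -0.    97.88] open 0.0601 F [ 0.9 -0.4  0.3]
 now-tool d [-0.0001 -0.0003  0.06  ] turn [ 0.0033 -0.     -0.0004] goal-tool d [-0.0001 -0.0001  0.06  ]
```

```bash
python3 -m jog '[[0,0,0.024,0,0,0,0.06],[0,0,0.023,0,0,0,0.06],[0,0,0.01,0,0,0,0.06],[0,0,0,0,0,0,0.06],[0,0,0,0,0,0,0.03],[0,0,0,0,0,0,0.02],[0,0,0,0,0,0,0.02],[0,0,0,0,0,0,0.02]]' 20
python3 -m jog '[[0,0,-0.01,0,0,0,0.02],[0,0,-0.025,0,0,0,0.02],[0,0,-0.03,0,0,0,0.02],[0,0,-0.02,0,0,0,0.02],[0,0,-0.005,0,0,0,0.02],[0,0,0,0,0,0,0.02]]' 20
python3 -c "
from h import *
to(*seat['cream'],.131,yr)"
```

```text
time_s: 25.18
tcp_pos: [0.4328, 0.078, 0.0447]
orientation: [179.9, -0.0, 97.9]
wrist_force: [0.2, -0.3, 4.3]
opening: 0.0278
time_s: 25.92
tcp_pos: [0.432, 0.0779, 0.1343]
orientation: [180.0, -0.0, 97.9]
wrist_force: [0.7, -0.5, -1.0]
opening: 0.0279
t 25.93 pos [0.432  0.0779 0.1343] yaw [179.98  -0.    97.91] open 0.0279 F [ 0.7 -0.5 -1. ]
 now-tool d [0.0266 0.2015 0.0033] turn [ 0.0003 -0.      0.0769] goal-tool d [0.042  0.1989 0.0033]
```

```bash
python3 -m jog '[[0,0,0,0,0,0.077,0.02],[0.0022,0.012,0,0,0,0,0.02],[0.005,0.025,0,0,0,0,0.02],[0.0078,0.036,0,0,0,0,0.02],[0.0088,0.042,0,0,0,0,0.02],[0.0078,0.037,0,0,0,0,0.02],[0.006,0.028,0,0,0,0,0.02],[0.0044,0.015,0,0,0,0,0.02],[0,0.004,0,0,0,0,0.02],[0,0,0,0,0,0,0.02]]' 20
python3 -m jog '[[0,0,0.01,0,0,0,0.02],[0,0,0.025,0,0,0,0.02],[0,0,0.025,0,0,0,0.02],[0,0,0.011,0,0,0,0.02],[0,0,0.003,0,0,0,0.02],[0,0,0,0,0,0,0.02]]' 20
python3 - <<'E'
from h import *
to(*seat['cream'],.0443,yr)
p,d=viewer.grab_frame("side")
W=cloud("side",d); m=masks(p)["cream"]&(abs(W[...,0]-.63)<.06)&(abs(W[...,1]-.132)<.05)&(W[...,2]>.03)&(W[...,2]<.12)
print(rect(W[m]),np.percentile(W[m][:,2],[2,50,98]).round(4))
E
```

```text
time_s: 27.18
tcp_pos: [0.6275, 0.1318, 0.1337]
orientation: [-179.9, 0.0, 93.5]
wrist_force: [-1.0, -0.2, -1.3]
opening: 0.0277
time_s: 27.92
tcp_pos: [0.6285, 0.132, 0.0606]
orientation: [180.0, -0.0, 93.5]
wrist_force: [-0.0, 0.7, -1.2]
opening: 0.0281
t 27.93 pos [0.6285 0.132  0.0606] yaw [ 1.7997e+02 -1.0000e-02  9.3500e+01] open 0.0281 F [-0.   0.7 -1.2]
 now-tool d [-0.     -0.0005  0.0163] turn [ 0.0006 -0.0001 -0.0001] goal-tool d [-0.     -0.0005  0.0163]
((626.6, 133.0), (29.2, 62.7), 2.7, 548) [0.042  0.0787 0.0998]
```

```bash
python3 -m jog '[[0,0,0.006,0,0,0,0.02],[0,0,0.005,0,0,0,0.02],[0,0,0.003,0,0,0,0.02],[0,0,0.0015,0,0,0,0.02],[0,0,0,0,0,0,0.02],[0,0,0,0,0,0,0.02]]' 20
```

```text
time_s: 28.72
tcp_pos: [0.6283, 0.132, 0.0447]
orientation: [180.0, -0.0, 93.5]
wrist_force: [-1.4, 0.5, -0.1]
opening: 0.0282
```

Contact is light, at the same TCP height as at pick-up. I'll release, rise, then back away to look.

```bash
python3 -m jog '[[0,0,0,0,0,0,0.03],[0,0,0,0,0,0,0.034],[0,0,0,0,0,0,0.04],[0,0,0,0,0,0,0.055],[0,0,0,0,0,0,0.06],[0,0,-0.01,0,0,0,0.06],[0,0,-0.03,0,0,0,0.06],[0,0,-0.04,0,0,0,0.06],[0,0,-0.05,0,0,0,0.06],[0,0,-0.04,0,0,0,0.06]]' 20
python3 -m jog '[[0,-0.02,0,0,0,0,0.06],[0,-0.04,0,0,0,0,0.06],[0,-0.05,0,0,0,0,0.06],[0,-0.05,0,0,0,0,0.06],[0,-0.04,0,0,0,0,0.06],[0,-0.02,0,0,0,0,0.06],[0,0,0,0,0,0,0.06],[0,0,0,0,0,0,0.06]]' 20
python3 - <<'E'
from h import *
C=np.array([.6352,.015]); u=np.array([-.0614,.998]); w=np.array([.998,.0614])
for n in("side","top"):
    p,d=viewer.grab_frame(n); W=cloud(n,d)
    cv2.imwrite(f"pics/f_{n}.png",p[:,:,::-1])
    for k in("cream","green","rose","char"):
        m=masks(p)[k]&(abs(W[...,0]-seat[k][0])<.05)&(abs(W[...,1]-seat[k][1])<.045)&(W[...,2]>.03)&(W[...,2]<.1)
        if m.sum()>50:
            r=rect(W[m]); q=np.array(r[0])/1000-C; print(n,k,r,'rack xy',(q@w).round(4),(q@u).round(4),'top',np.percentile(W[m][:,2],97).round(4))
a=cv2.imread("pics/f_side.png")[140:320,190:430]; b=cv2.imread("pics/f_top.png")[130:310,190:430]
cv2.imwrite("pics/final.png",cv2.resize(np.hstack([a,b]),(796,299),interpolation=cv2.INTER_CUBIC))
E
```

```text
time_s: 29.98
tcp_pos: [0.6286, 0.1321, 0.2176]
orientation: [179.9, -0.0, 93.5]
wrist_force: [-0.5, -0.8, -0.3]
opening: 0.0599
time_s: 30.98
tcp_pos: [0.4099, 0.1188, 0.2154]
orientation: [179.9, -0.0, 93.5]
wrist_force: [0.3, 0.4, -0.8]
opening: 0.06
side cream ((626.9, 133.5), (29.1, 63.0), 4.4, 665) rack xy -0.001 0.1188 top 0.0842
side green ((631.7, 55.1), (29.1, 63.8), 2.5, 589) rack xy -0.001 0.0402 top 0.0842
side rose ((634.5, -21.5), (28.3, 62.5), 0.7, 575) rack xy -0.0029 -0.0364 top 0.0842
side char ((631.0, -98.7), (65.3, 25.5), 71.4, 265) rack xy -0.0112 -0.1132 top 0.0822
top cream ((627.3, 130.2), (27.1, 61.2), 3.2, 556) rack xy -0.0008 0.1155 top 0.085
top green ((631.5, 53.2), (26.3, 59.1), 2.7, 529) rack xy -0.0013 0.0384 top 0.0851
top rose ((636.6, -24.1), (27.9, 61.0), 3.3, 573) rack xy -0.001 -0.0391 top 0.0854
top char ((640.3, -101.2), (25.9, 57.7), 4.1, 449) rack xy -0.002 -0.1163 top 0.0853
```

View pics/final.png

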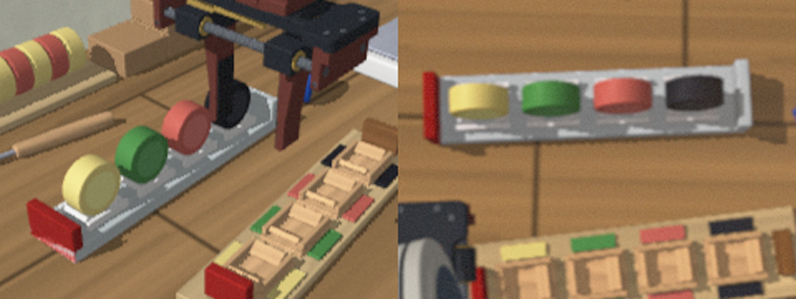

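From the red cheek the rack holds cream, green, rose and charcoal, all upright in their seats: top-view crop (478,101), (551,100), (622,96), (694,93). In the side view a finger partly hides charcoal, so I don't trust its -11 mm reading there. The gripper is clear of everything.

```bash
python3 -c "
from rig import order; print(order.finish_job())"
```

```text
the job is handed in; nothing more can be done
None
```

I moved all four soaps to the rack in board order. From the red end they are cream, green, rose and charcoal. The job was handed in at about 31 s of robot time, and no verdict was reported.

**Last checks, top view:** all four soaps stand on edge within about 2 mm of their seats, across and along the row. Tops are at about 85 mm, close to the expected 84 mm. The disc axes read 2.7–4.1° against the rack's 3.5°. The fingers were open and clear.

**What disagreed:** the last side view put charcoal 11 mm off across the row and tilted. A finger hid most of it in that picture. The clear side view right after I placed it, and the last top view, both showed it within about 3 mm of its seat. For rose, the same side view read about 3 mm off across the row, against 1 mm from the top.

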